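# Take the heel-tip pack off its display hook and stand it in the job box

### The job

Take the carded pack of heel tips (the one with the square clear shell, not the round one) off its hook on the slatwall display as a careful shop hand would: slide it out along the wire and, by feel, lift its hang hole up over the hook's bent, upturned tip without straining card or hook. Then lower it, without dropping it, into the narrow compartment of the job box, let go and leave it standing there, and leave the other things where they are.

Things in the scene. Friction and masses are not known exactly. Their poses are not given: they have to be found in the camera images.
- pack_mid (a point): Centre of the heel-tip pack, 59 mm above its underside: stiff white card 50 mm wide, 118 tall, 3 thick; round its lower part a square clear shell (44 wide, 70 tall from the underside, 18 thick over both faces) with dark heel tips; 60 to 115 g. Can be gripped by the card's side edges near the top (50 mm across). x: across the card, towards the panel while it hangs; y: along its width; z: up.
- round_pack_mid (a point): Centre of the other pack, half-way up: the same card and hole, but its shell is a round drum 43 mm across. It stays on its hook. Which pack is on which hook varies.
- hook_a_bend (a point): One of two like hooks, 140 mm apart: 5 mm round wire, level for 115 mm from the panel, then bent up and out in a straight tip 36 mm long. This point: wire centre line at the bend, 240 mm up, 40 to 70 mm out from the pack. x: back along the wire to the panel (packs come off towards -x); y: along the panel; z: up. The wire is springy: the bend gives 1 mm up or down per 9 N, the tip's end more.
- hook_b_bend (a point): The same for the other hook. Long use has bent the tips: each rises at its own angle, 17 to 50 degrees from level, and also leans 12 to 26 degrees to the left or right of the wire's line. These angles are not reported; they have to be felt (or seen).
- stand: Slatwall counter display, fixed: upright wooden panel 380 mm wide, 275 high, on a base board (130 mm out in front, 18 thick). Origin: counter level, below the middle of the panel's front face. x: into the panel (hooks stick out to -x at y = 70 and -70 mm, 240 up); y: along the panel; z: up. Keys hang low on it, below 115 mm.
- slot_floor (a point): Middle of the floor of the job box's narrow compartment. Grey box, fixed, 148 x 74 mm, 45 high, walls 4; a divider leaves an open-topped narrow compartment 30 mm (along this point's x) by 66 mm (along its y), 41 mm deep from rim to floor, and a wide one on the +x side. z: up. The pack stands with its width along y, either face to either side.
- tin_mid (a point): Centre of the polish tin (60 mm across, 24 high) lying in the wide compartment of the job box; to be left alone.
- glue_jar_mid (a point): Centre of a capped amber glue jar (52 mm across, 70 high) on the counter; to be left alone.
- brush_mid (a point): Centre of a shoe brush (150 x 45 x 38 mm, bristles down, long along its x) on the counter; to be left alone.
- pack_hole (a point): Centre of that pack's square-cut hang hole (12 mm wide, 14 mm high), 41 mm above the pack's centre and 18 mm below the card's top; same axes. The pack hangs upright with the hole's top edge on the wire. The card tears at the hole when it is pressed or pulled against the hook with more than about 8 N.
Not all that is in view belongs to the job. What is meant by the part that bears slot_floor is not purple or turquoise, and is the larger of those in its own colour.

How it is judged (in metres and radians):
On the way, in this order (a step that is already met when the one before it is completed fails the run):
1. the heel-tip pack is held clear of its hook, past the end of the tip (x of pack_mid in the frame of stand below -0.158 m and contact force between pack and stand below 0.05 N and contact force between the fingers and pack above 0.5 N), for 0.1 s.
2. the pack, still held, is lowered to within 10 mm of the floor of the narrow compartment (z of pack_mid in the frame of slot_floor below 0.069 m and horizontal distance between pack_mid and slot_floor below 0.022 m and contact force between the fingers and pack above 0.5 N), for 0.1 s.
At the end, for the whole second after the job is handed in: The heel-tip pack stands on the floor of the narrow compartment (its centre 52 to 64 mm above that floor, within 22 mm of the compartment's middle, upright within 17 degrees, its width along the compartment), released and at rest (z of pack_mid in the frame of slot_floor between 0.052 and 0.064 m and horizontal distance between pack_mid and slot_floor below 0.022 m and angle between pack_mid's own z axis and vertical below 0.3 rad and angle between the y axis of pack_mid and the y axis of slot_floor, either way round below 0.35 rad and linear speed of pack below 0.02 m/s); the robot touches nothing.
It fails at once if the heel-tip pack is pressed or pulled against its hook or the stand with more than 8 N (contact force between pack and stand above 8 N).
It fails at once if the round pack is moved more than 30 mm (distance of round_pack_mid from where it was at the start of the episode above 0.03 m).
It fails at once if the polish tin, glue jar or brush is moved more than 20 mm (distance of any of tin_mid, glue_jar_mid, brush_mid from where it was at the start of the episode above 0.02 m).
It also fails if it takes over 69 s, if anything falls off the work surface, if the arm or the gripper's body presses on something with over 40 N, if the wrist force passes 120 N, or if a joint passes its speed limit or range.

### The arm

A 6-joint arm with a two-finger parallel gripper is mounted at the origin on the work surface. World frame = base frame: x ahead of the robot, y to its left, z up, the work surface at z = 0. Lengths are in m, angles in degrees, forces in N, time in s.
With the tool pointing down it reaches from about 0.4 to 0.825 m from the base axis. Payload 7 kg.
Tool frame: the origin (TCP) lies between the finger pads; the fingertips stand 19 mm ahead of it and the grasp point (between the pads) is the TCP; x points along the fingers, y is the direction in which the jaws open and shut, and the axes are right-handed (so a half turn about x gives the same grasp; the last joint's range is limited). The gripper opens to 88 mm and grips with 3 to 60 N. Pads are 19 mm wide; open, the fingers measure 130 mm over their backs; the gripper's body (78 mm by 193 mm) begins 47 mm behind the grasp point.
Start: joints at [87.095, 20.546, 0.682, 0, -70.136, -16.507], TCP at [0.224, 0.637, 0.246] pointing down, gripper open.
Joint ranges: [-176.03, 176.03], [-82.01, 121.73], [-58.28, 71.71], [-173.87, 95.51], [-174.79, -0.11], [-173.66, 173.66]. Speed limits (degrees/s): [136.94, 136.94, 172.46, 180, 180, 180].

### API

Orientations are given as [roll, pitch, yaw] about the fixed x, y, z axes, in that order (R = Rz(yaw) Ry(pitch) Rx(roll)).
In Python, from plant import r gives the robot as it stands.
- The arm moves only by the tool send_rows, never from a script. Its argument "plan" is a list of rows, each a list of 2 entries, a list of its own where there are three numbers: the shift along the tool's x, y, z scaled (see below), then the turn, a rotation vector about the tool's x, y, z scaled (see below). A call has exactly 5 rows; each row is the pose to reach, as a shift and turn from the pose measured when the call began, along the tool's axes at that moment; what a row does not reach only later rows make up. The controller multiplies each number of a shift by 0.15 m and each number of a turn by pi/4 rad. A row lasts 1/10 s, in which the tool goes at most 50 mm and 8.59 degrees, less where a joint would pass 70% of its speed; a pose out of reach is approached as far as the arm can. A call with a number of a shift or a turn outside -1 to 1 is refused whole. A call with a gripper value outside its range is refused whole. "jaw" is the opening, from -1 (shut) to 1 (fully open), so that 0 is half open, set as the call begins (left out, the last holds). The fingers move at their own pace and stop on an object; "force" is the grip in N (left out, the last holds). Time passes only in rows, so rows that repeat a pose let the fingers close, or fill a call up. It gives the time, the measured TCP pose, the force and the opening at its end, in the units of the state.
- r.get_state(): the state, without advancing time (a new reading comes with each control period).
- r.capture(name): name is "scene" or "top" or "wrist"; returns a dict with "color" (420x560x3 uint8, red, green, blue), "range_z" (420x560 float32, m along the optical axis (not along the pixel's ray), 0 where there is no reading), "mtx" (3x3 intrinsics, pixels), "pose" (4x4, takes a point from camera to world coordinates). Camera axes: x right, y down, z forward; pixel columns grow to the right and rows downward; lengths in m; the calibration is good to about 2 mm. A picture is of the moment at which its call begins.
- r.close_job(): hands the job in, once; it reports no verdict.
Trained networks look in a picture, given as the dict that the camera call returned (one of the last four; its "shot" number tells which), for a name from the list of things; names that differ only in an ending like _2 or _b are one class to them, and where a whole thing is asked for, a point or a joint stands for the part that bears it (a point fixed in the world has none). Each returns a list of dicts, best first, with "score" (0 to 1); they miss things now and then, are a little off and sometimes report something else, mostly with a low value. They report only what shows in the picture. A call takes as long as a camera call. They do not tell look-alikes from the thing itself.
- r.find_in(picture, target): "uv" ([column, row] in pixels, amid what is visible of it).
- r.trace(picture, target): "mask" (420x560 bool, what is visible of it) and "uv" ([column, row] in pixels, amid what is visible of it).
The state is a dict: "time_s": time; "joints": joint angles; "qd": joint speeds; "joint_torque": joint torques, N m; "tcp_pos": TCP position; "eef_rot": TCP orientation; "contact_force": force on the tool from outside, world axes, zero at the start; "moment": the same for the moment, N m; "gripper_width": finger opening in m.
Only numpy, scipy, OpenCV 4.12 (cv2) and the standard library are available. Lean on these libraries where they do the work, as an engineer would, in place of code of your own. Each camera call takes 0.05 s, during which the arm holds its last target. There are 200 camera calls.

## Working session

There is one attempt and no reset: what is moved stays moved. The work goes in short steps, Python scripts to look and compute and a tool call to move; the robot and the scene stay as the last step left them, time stands still between calls to the robot, and variables do not carry over. Pictures are saved under pics/ and viewed, about 8 in all and at most 12, crops included, and the job is handed in when it is done.

Besides the shell and the picture viewer there is one more tool, called after "Request:" in YAML: its name, and indented under it one key for each argument. send_rows: Moves the arm, as the interface text tells. Its arguments: {"type":"object","properties":{"plan":{"type":"array"},"jaw":{"type":"number"},"force":{"type":"number"}},"required":["plan"]}

```bash
mkdir -p pics; ls; cat > h.py <<'E'
import numpy as np, cv2
from plant import r
from scipy.spatial.transform import Rotation as R
def save(c,n): cv2.imwrite('pics/'+n,c['color'][:,:,::-1])
def world(c,uv,z=None):
    u,v=uv; u0,v0=int(round(u)),int(round(v))
    if z is None:
        p=c['range_z'][max(0,v0-1):v0+2,max(0,u0-1):u0+2]; z=np.median(p[p>0]) if (p>0).any() else np.nan
    K=c['mtx']; return (c['pose']@np.array([(u-K[0,2])/K[0,0]*z,(v-K[1,2])/K[1,1]*z,z,1]))[:3]
def cloud(c,m):
    v,u=np.nonzero(m&(c['range_z']>0)); z=c['range_z'][v,u]; K=c['mtx']
    return (c['pose']@np.stack([(u-K[0,2])/K[0,0]*z,(v-K[1,2])/K[1,1]*z,z,0*z+1]))[:3].T
E
python3 - <<'E'
from h import *
np.set_printoptions(precision=4,suppress=True)
print(r.get_state())
ims=[]
for n in ['scene','top']:
    c=r.capture(n); ims.append(c['color']); print(n,c['pose'][:3])
    np.savez('c_'+n,**{k:c[k] for k in('color','range_z','mtx','pose')})
    for t in ['pack_mid','round_pack_mid','hook_a_bend','stand','slot_floor','tin_mid','glue_jar_mid','brush_mid','pack_hole']:
        for d in r.find_in(c,t)[:4]: print(t,round(d['score'],2),np.round(d['uv']),world(c,d['uv']))
    save(c,n+'0.png')
E
```

```text
pics
{'time_s': 0.0, 'joints': array([ 87.0937,  20.5916,   0.634 ,  -0.0209, -70.1375, -16.5076]), 'qd': array([-0.0539, -0.0008,  0.0466, -0.0259, -0.0103,  0.0917]), 'joint_torque': array([ -0.0011, -58.2714,  29.3059,   6.997 ,   0.0069,  -0.0002]), 'tcp_pos': array([0.2242, 0.6362, 0.2446]), 'eef_rot': array([  94.8185,   89.9029, -104.6025]), 'contact_force': array([0.2902, 0.4057, 0.4958]), 'moment': array([ 0.0553, -0.0352,  0.0154]), 'gripper_width': 0.08764680792859883}
scene [[-0.3737  0.5126 -0.773   1.4047]
 [ 0.9276  0.2108 -0.3086  0.4188]
 [ 0.0048 -0.8323 -0.5543  0.7797]]
pack_mid 0.66 [131. 193.] [ 0.6491 -0.2409  0.1994]
round_pack_mid 0.97 [179. 170.] [ 0.5036 -0.2031  0.1938]
hook_a_bend 0.68 [116. 171.] [ 0.6282 -0.2913  0.2362]
stand 0.83 [140. 216.] [ 0.5803 -0.2876  0.079 ]
slot_floor 0.92 [345. 235.] [0.3956 0.2146 0.0336]
slot_floor 0.84 [310. 259.] [0.4927 0.1521 0.0046]
slot_floor 0.64 [345. 336.] [0.7035 0.3002 0.0031]
slot_floor 0.63 [270. 224.] [0.4582 0.0292 0.0578]
tin_mid 0.52 [296. 249.] [0.4951 0.1144 0.0268]
tin_mid 0.47 [307. 256.] [0.4804 0.14
[... 414 characters left out ...]
351 -0.2383  0.2035]
pack_mid 0.27 [395. 197.] [ 0.5672 -0.2582  0.1076]
round_pack_mid 0.73 [384. 221.] [ 0.4966 -0.1983  0.217 ]
round_pack_mid 0.65 [267. 222.] [0.4975 0.0993 0.0282]
hook_a_bend 0.67 [421. 165.] [ 0.6412 -0.2991  0.2087]
hook_a_bend 0.24 [262. 157.] [0.691  0.1146 0.0391]
stand 0.76 [394. 201.] [ 0.5544 -0.2564  0.1031]
slot_floor 0.78 [167. 269.] [0.3569 0.4002 0.0073]
slot_floor 0.61 [229. 265.] [0.3674 0.2139 0.0048]
slot_floor 0.6 [201. 151.] [0.7139 0.3045 0.005 ]
slot_floor 0.57 [245. 216.] [0.5169 0.1668 0.0047]
glue_jar_mid 0.63 [298. 241.] [0.4411 0.0098 0.0709]
brush_mid 0.68 [264. 159.] [0.6837 0.1084 0.0363]
pack_hole 0.54 [398. 166.] [ 0.6377 -0.2401  0.2053]
```

View pics/scene0.png

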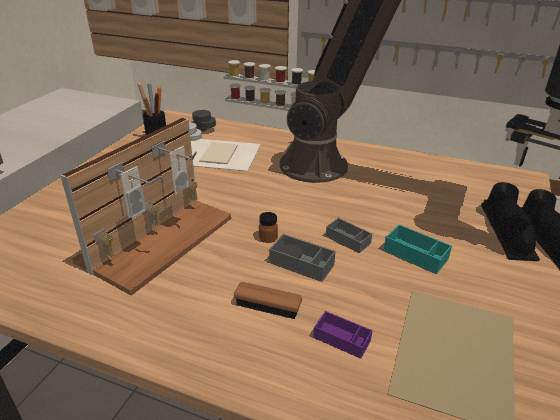

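View pics/top0.png

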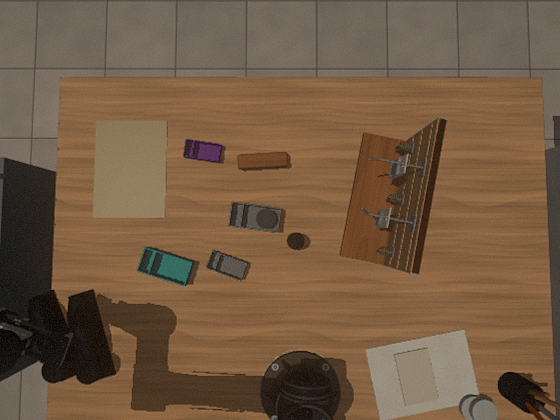

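The scene image shows two packs: the front one at (133,193) and the other at (180,172). The boxes are large grey (302,257) with the tin, small grey (349,235), turquoise and purple. I'll crop closer on the packs and the box.

```bash
python3 - <<'E'
from h import *
np.set_printoptions(precision=4,suppress=True)
S=np.load('c_scene.npz');T=np.load('c_top.npz')
a=cv2.resize(S['color'][120:260,70:220],None,fx=4,fy=4,interpolation=cv2.INTER_CUBIC)[:560]
b=cv2.resize(T['color'][190:245,220:295],(200,147),interpolation=cv2.INTER_CUBIC)
c=cv2.resize(T['color'][140:250,350:440],(200,244),interpolation=cv2.INTER_CUBIC)
im=np.zeros((560,800,3),np.uint8); im[:560,:600]=a; im[:147,600:]=b; im[160:404,600:]=c
cv2.imwrite('pics/crop1.png',im[:,:,::-1])
# panel plane: scene points z in .12...27, x.4-.75,y<-.2
P=cloud(S,np.ones((420,560),bool)); 
Q=P[(P[:,2]>.05)&(P[:,2]<.27)&(P[:,0]>.3)&(P[:,0]<.9)&(P[:,1]<-.15)&(P[:,1]>-.45)]
best=None;rng=np.random.default_rng(0)
for i in range(500):
    p=Q[rng.choice(len(Q),2,False)][:,:2]; d=p[1]-p[0]
    if np.linalg.norm(d)<.1: continue
    n=np.array([-d[1],d[0]])/np.linalg.norm(d); k=abs((Q[:,:2]-p[0])@n)<.003
    if best is None or k.sum()>best.sum(): best=k
W=Q[best]; m=W[:,:2].mean(0); n=np.linalg.svd(W[:,:2]-m,full_matrices=False)[2][1]
if n[1]>0:n=-n
t=np.array([-n[1],n[0]])
s=(W[:,:2]-m)@t; lo,hi=s.min(),s.max(); o=m+t*(lo+hi)/2
print('n',n,'yaw',np.degrees(np.arctan2(n[1],n[0])),'origin',o,'width',hi-lo,'inl',len(W))
# things in front of the panel
D=Q[~best]; X=(D[:,:2]-o)@n; Y=(D[:,:2]-o)@t
k=(X<-.01)&(X>-.2)&(D[:,2]>.12)
h,_,_=np.histogram2d(X[k],Y[k],bins=[np.arange(-.2,0,.01),np.arange(-.12,.13,.02)]);print(h.astype(int))
Bx=cloud(T,np.ones((420,560),bool)); B=Bx[(abs(Bx[:,0]-.5)<.09)&(abs(Bx[:,1]-.13)<.1)&(Bx[:,2]>.035)&(Bx[:,2]<.055)]
print(cv2.minAreaRect((B[:,:2]*1000).astype(np.float32)),len(B))
E
```

```text
n [-0.1983 -0.9801] yaw -101.43898557716737 origin [ 0.5597 -0.2832] width 0.38779066501556936 inl 6435
[[  0   0   0   0   0   0   0   0   0   0   0   0]
 [  0   0   0   0   0   0   0   0   0   0   0   0]
 [  0   0   0   0   0   0   0   0   0   0   0   0]
 [  0   0   0   0   0   0   0   0   0   0   0   0]
 [  0   0   0   0   0   0   0   0   0   0   0   0]
 [  0   0   0   0   0   0   0   0   4   2   0   0]
 [  0   0   0   0   0   0   0   0   1  10   0   0]
 [  0   0   4   0   0   0   0   0   0   9   0   0]
 [  0   0   6   0   0   0   0   0   0  10   0   0]
 [  0   0   5   0   0   0   0   0   0   6   0   0]
 [  0   0   8   0   0   0   0   0   0   8   0   0]
 [  0   0   6   1   0   0   0   0   0   7   0   0]
 [  0  48 115  76   0   0   0   0   0   7   0   0]
 [  0 109 118 163   0   0   0   0  34  60  28   0]
 [  0   0   0   1   0   0   0   0 175 239 256   0]
 [  0   0   5   0   0   0   0   0  13  14  50   0]
 [  0   0   6   0   0   0   0   0   0   1   1   0]
 [  0   0   5   0   0   0   0   0   0   7   0   0]
 [  0   1   6   0   0   0   0   0   0   6   0   0]]
((503.9039001464844, 113.03913116455078), (204.60874938964844, 99.34505462646484), 71.25914764404297) 268
```

View pics/crop1.png

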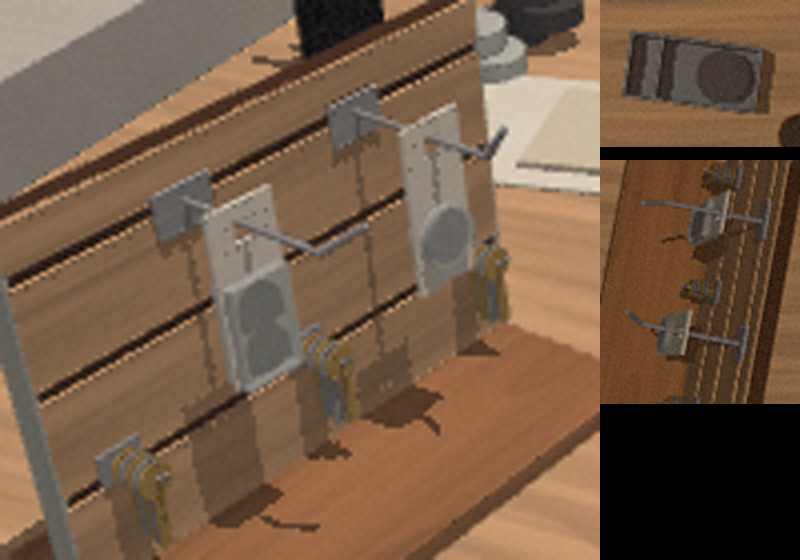

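The crop shows the square-shell pack on the near hook (scene ~(133,193)) and the round drum pack on the far hook (~(180,172)). So the target is the near one, at stand y = +70. The box is the larger grey one holding the tin, with its narrow compartment at the left (top ~(237,216)). Next I'll measure these.

```bash
cat >> h.py <<'E'
n=np.array([-.1983,-.9801,0]);t=np.array([.9801,-.1983,0]);o=np.array([.5597,-.2832,0])
def stand(P): return np.stack([(P-o)@n,(P-o)@t,P[...,2]],-1)
def unstand(s): return o+s[0]*n+s[1]*t+np.array([0,0,s[2]])
def tcp():
    s=r.get_state(); return s,s['tcp_pos'],R.from_euler('xyz',s['eef_rot'],degrees=True)
def plan(p,Rt):
    s,p0,R0=tcp(); d=R0.inv().apply(p-p0)/.15; w=(R0.inv()*Rt).as_rotvec()/(np.pi/4)
    print('shift',np.round(d,3),'turn',np.round(w,3))
E
python3 - <<'E'
from h import *
np.set_printoptions(precision=4,suppress=True)
S=np.load('c_scene.npz');T=np.load('c_top.npz')
A=np.ones((420,560),bool)
for C in(S,T):
    P=cloud(C,A);q=stand(P);k=(q[:,0]<-.02)&(q[:,0]>-.18)&(abs(q[:,1]-.07)<.04)&(q[:,2]>.12)&(q[:,2]<.3);q=q[k]
    ca=q[(q[:,0]>-.085)&(q[:,0]<-.045)]; print('card x med',np.median(ca,0),'y',np.percentile(ca[:,1],[2,98]),'z',np.percentile(ca[:,2],[2,98]))
    w=q[(q[:,0]<-.085)]; print(w[np.argsort(w[:,0])][::1])
B=cloud(T,A);k=(abs(B[:,0]-.505)<.075)&(abs(B[:,1]-.13)<.11)&(B[:,2]>.025)&(B[:,2]<.06);
B=B[k]; print(cv2.minAreaRect((B[:,:2]*1000).astype(np.float32)),len(B))
c=r.capture('wrist'); s,p,Rt=tcp(); print('cam in tool',Rt.inv().apply(c['pose'][:3,3]-p)); print(Rt.inv().as_matrix()@c['pose'][:3,:3]); print(Rt.as_matrix(),c['mtx'])
E
```

```text
card x med [-0.0558  0.0724  0.197 ] y [0.0457 0.0936] z [0.137  0.2515]
[[-0.1448  0.0593  0.2591]
 [-0.1441  0.0583  0.2609]
 [-0.1434  0.0605  0.2617]
 [-0.1404  0.0583  0.2572]
 [-0.1403  0.0611  0.2585]
 [-0.1403  0.0586  0.2548]
 [-0.1395  0.0607  0.2555]
 [-0.1379  0.0617  0.258 ]
 [-0.1375  0.0622  0.2531]
 [-0.137   0.0577  0.2584]
 [-0.137   0.0613  0.255 ]
 [-0.1364  0.0641  0.2536]
 [-0.1354  0.0665  0.2519]
 [-0.1347  0.0622  0.2547]
 [-0.1319  0.0626  0.254 ]
 [-0.1308  0.062   0.2508]
 [-0.1302  0.0648  0.2494]
 [-0.1298  0.0641  0.2515]
 [-0.1286  0.0666  0.2472]
 [-0.1267  0.0642  0.2506]
 [-0.1264  0.068   0.2447]
 [-0.1256  0.0665  0.2488]
 [-0.1255  0.0668  0.2463]
 [-0.1241  0.0689  0.2443]
 [-0.124   0.0684  0.2466]
 [-0.121   0.069   0.2434]
 [-0.1181  0.0661  0.2436]
 [-0.1177  0.0695  0.24  ]
 [-0.1174  0.0688  0.2421]
 [-0.117   0.0661  0.2381]
 [-0.1154  0.0699  0.242 ]
 [-0.1149  0.07    0.2393]
 [-0.1128  0.071   0.2391]
 [-0.1118  0.0697  0.2407]
 [-0.1113  0.072   0.2417]
 [-0.1108  0.0721  0.2389]
 [-0.107   0.0713  0.24  ]
 [-0.1058  0.0671  0.2401]
 
[... 1365 characters left out ...]
05]
 [-0.0986  0.0698  0.2409]
 [-0.098   0.0674  0.2403]
 [-0.096   0.0704  0.2402]
 [-0.0959  0.0676  0.242 ]
 [-0.0938  0.0707  0.2412]
 [-0.0933  0.0683  0.2412]
 [-0.091   0.0715  0.24  ]
 [-0.0901  0.0695  0.238 ]
 [-0.0882  0.0695  0.2403]
 [-0.088   0.0668  0.2413]
 [-0.087   0.0687  0.2459]]
((504.77471923828125, 113.8507080078125), (201.80653381347656, 96.07233428955078), 72.72364044189453) 578
cam in tool [-0.141  -0.0009 -0.076 ]
[[-0.0005 -0.2828  0.9592]
 [ 1.      0.0005  0.0007]
 [-0.0007  0.9592  0.2828]]
[[-0.     -0.3323 -0.9432]
 [-0.     -0.9432  0.3323]
 [-1.      0.      0.    ]] [[290.6482   0.     279.9934]
 [  0.     290.6482 209.8684]
 [  0.       0.       1.    ]]
```

```bash
cat >> h.py <<'E'
def tool(yv): # tool pointing down with jaw axis yv
    y=np.array(yv)/np.linalg.norm(yv); x=np.array([0,0,-1.]); return R.from_matrix(np.stack([x,y,np.cross(x,y)],1))
G=tool(-t)
def chain(ws,start=None):
    if start is None: s,p,Q=tcp()
    else: p,Q=start
    for w,Rt in ws:
        print('shift',np.round(Q.inv().apply(w-p)/.15,3),'turn',np.round((Q.inv()*Rt).as_rotvec()/(np.pi/4),3)); p,Q=w,Rt
E
python3 - <<'E'
from h import *
np.set_printoptions(precision=4,suppress=True)
for f in('c_scene.npz','c_top.npz'):
    C=np.load(f);q=stand(cloud(C,np.ones((420,560),bool)));k=(q[:,0]<-.02)&(q[:,0]>-.085)&(abs(q[:,1]-.07)<.03)&(abs(q[:,1]-.07)>.006)&(q[:,2]>.212)&(q[:,2]<.26);q=q[k]
    print(np.percentile(q[:,0],[5,50,95]),np.percentile(q[:,1],[1,99]),q[:,2].max())
s,p,Q=tcp()
a=unstand([-.06,.07,.32]); p1=p+[0,0,.08]
from scipy.spatial.transform import Slerp
sl=Slerp([0,1],R.concatenate([Q,G]))
f=[0.12,.34,.54,.75,.9,1]
ws=[(p+(a-p)*np.r_[x,x,min(1,x*3)],sl(min(1,1.1*x))) for x in f]
print(a,[w[0] for w in ws]); chain(ws)
E
```

```text
[-0.0542 -0.0516 -0.0494] [0.0443 0.0949] 0.25417797731820757
[-0.0538 -0.0528 -0.0506] [0.0442 0.0939] 0.2552790644373477
[ 0.6402 -0.2383  0.32  ] [array([0.2742, 0.5316, 0.2724]), array([0.3657, 0.3391, 0.32  ]), array([0.4489, 0.1642, 0.32  ]), array([ 0.5362, -0.0196,  0.32  ]), array([ 0.5986, -0.1508,  0.32  ]), array([ 0.6402, -0.2383,  0.32  ])]
shift [-0.179  0.55  -0.546] turn [ 0.241  0.    -0.   ]
shift [-0.318  0.801 -1.173] turn [ 0.441  0.    -0.   ]
shift [-0.     0.323 -1.25 ] turn [ 0.401  0.    -0.   ]
shift [-0.    -0.084 -1.354] turn [ 0.421  0.    -0.   ]
shift [-0.    -0.371 -0.895] turn [ 0.301  0.    -0.   ]
shift [-0.    -0.38  -0.522] turn [ 0.018  0.    -0.   ]
```

```bash
python3 - <<'E'
from h import *
s,p,Q=tcp()
a=unstand([-.054,.0695,.32])
from scipy.spatial.transform import Slerp
sl=Slerp([0,1],R.concatenate([Q,G]))
chain([(p+(a-p)*np.r_[x,x,min(1,x*3)],sl(min(1,1.1*x))) for x in [.14,.28,.42]])
E
```

```text
shift [-0.208  0.647 -0.638] turn [ 0.281  0.    -0.   ]
shift [-0.208  0.492 -0.764] turn [ 0.281  0.    -0.   ]
shift [-0.079  0.313 -0.853] turn [ 0.281  0.    -0.   ]
```

Request:
send_rows:
  plan:
    - [[-0.1,0.2,-0.2],[0.08,0,0]]
    - [[-0.15,0.4,-0.38],[0.16,0,0]]
    - [[-0.21,0.65,-0.64],[0.28,0,0]]
    - [[-0.21,0.65,-0.64],[0.28,0,0]]
    - [[-0.21,0.65,-0.64],[0.28,0,0]]

```text
time_s: 1.55
tcp_pos: [0.2832, 0.5119, 0.2783]
eef_rot: [-68.9, 89.9, 79.0]
contact_force: [-0.3, 0.4, 0.1]
gripper_width: 0.0877
```

Request:
send_rows:
  plan:
    - [[-0.05,0.12,-0.2],[0.07,0,0]]
    - [[-0.1,0.25,-0.4],[0.14,0,0]]
    - [[-0.21,0.49,-0.76],[0.28,0,0]]
    - [[-0.21,0.49,-0.76],[0.28,0,0]]
    - [[-0.21,0.49,-0.76],[0.28,0,0]]

```text
time_s: 2.05
tcp_pos: [0.3414, 0.3886, 0.3104]
eef_rot: [-62.5, 89.8, 72.8]
contact_force: [-0.0, 0.5, 0.7]
gripper_width: 0.0878
```

Request:
send_rows:
  plan:
    - [[-0.02,0.08,-0.21],[0.07,0,0]]
    - [[-0.04,0.16,-0.42],[0.14,0,0]]
    - [[-0.08,0.31,-0.85],[0.28,0,0]]
    - [[-0.08,0.31,-0.85],[0.28,0,0]]
    - [[-0.08,0.31,-0.85],[0.28,0,0]]

```text
time_s: 2.55
tcp_pos: [0.4001, 0.2654, 0.3219]
eef_rot: [-49.6, 89.8, 73.1]
contact_force: [-0.3, 0.6, 0.6]
gripper_width: 0.0876
```

```bash
python3 - <<'E'
from h import *
np.set_printoptions(precision=4,suppress=True)
s,p,Q=tcp(); print(s['time_s'],p,s['eef_rot'],s['joints'])
c=r.capture('wrist'); save(c,'wbox.png'); np.savez('c_wbox',**{k:c[k] for k in('color','range_z','mtx','pose')})
for x in ['slot_floor','tin_mid']:
    for d in r.find_in(c,x)[:3]: print(x,d['score'],d['uv'],world(c,d['uv']))
a=unstand([-.054,.0695,.32])
from scipy.spatial.transform import Slerp
sl=Slerp([0,1],R.concatenate([Q,G]))
chain([(p+(a-p)*x,sl(min(1,1.1*x))) for x in [.23,.46,.69,.88,1]],(p,Q))
E
```

```text
2.55 [0.4001 0.2654 0.3219] [-49.5916  89.7886  73.0914] [ 57.0592  -0.8501 -15.7479  -0.0605 -74.8991 -24.3605]
slot_floor 0.78 [260.9, 247.9] [0.3594 0.3911 0.0056]
slot_floor 0.76 [248.6, 62.4] [0.5247 0.1562 0.0064]
slot_floor 0.61 [80.9, 71.1] [0.7224 0.2963 0.0051]
tin_mid 0.73 [276.4, 26.7] [0.5117 0.1023 0.0291]
shift [ 0.001  0.114 -0.855] turn [0.248 0.001 0.001]
shift [ 0.001 -0.054 -0.861] turn [0.248 0.001 0.001]
shift [ 0.002 -0.219 -0.834] turn [0.248 0.001 0.001]
shift [ 0.002 -0.311 -0.641] turn [0.205 0.001 0.   ]
shift [ 0.002 -0.259 -0.368] turn [0.031 0.    0.   ]
```

View pics/wbox.png

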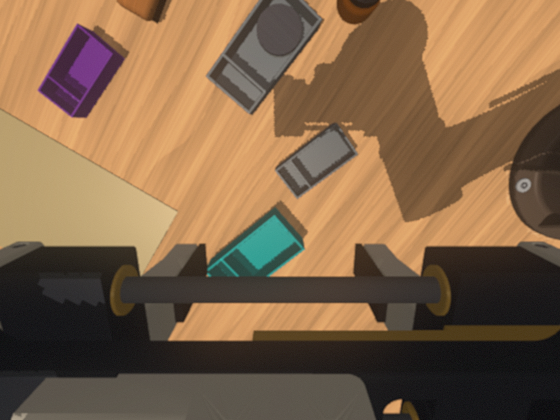

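Wrist view: the large grey box is at the top centre, its narrow compartment about (238,85) and the tin at (280,27). I'll continue to the hook and fit the box rim offline from this shot.

Request:
send_rows:
  plan:
    - [[0,0.03,-0.2],[0.06,0,0]]
    - [[0,0.06,-0.42],[0.12,0,0]]
    - [[0,0.11,-0.85],[0.25,0,0]]
    - [[0,0.11,-0.85],[0.25,0,0]]
    - [[0,0.11,-0.85],[0.25,0,0]]

```text
time_s: 3.2
tcp_pos: [0.4549, 0.1506, 0.3206]
eef_rot: [-15.6, 89.9, 95.9]
contact_force: [-0.6, 0.6, 0.4]
gripper_width: 0.0874
```

Request:
send_rows:
  plan:
    - [[0,-0.01,-0.2],[0.06,0,0]]
    - [[0,-0.03,-0.42],[0.12,0,0]]
    - [[0,-0.05,-0.86],[0.25,0,0]]
    - [[0,-0.05,-0.86],[0.25,0,0]]
    - [[0,-0.05,-0.86],[0.25,0,0]]

```text
time_s: 3.7
tcp_pos: [0.51, 0.0332, 0.3195]
eef_rot: [26.1, 89.9, 126.3]
contact_force: [-0.7, -0.3, -0.6]
gripper_width: 0.0882
```

Request:
send_rows:
  plan:
    - [[0,-0.05,-0.2],[0.06,0,0]]
    - [[0,-0.1,-0.42],[0.12,0,0]]
    - [[0,-0.22,-0.83],[0.25,0,0]]
    - [[0,-0.22,-0.83],[0.25,0,0]]
    - [[0,-0.22,-0.83],[0.25,0,0]]

```text
time_s: 4.2
tcp_pos: [0.5654, -0.0832, 0.3181]
eef_rot: [61.6, 89.8, 150.6]
contact_force: [-0.6, -0.3, 0.3]
gripper_width: 0.0872
```

```bash
python3 - <<'E'
from h import *
np.set_printoptions(precision=4,suppress=True)
s,p,Q=tcp(); print(s['time_s'],p,stand(p),s['joints'])
a=unstand([-.052,.0695,.32])
from scipy.spatial.transform import Slerp
sl=Slerp([0,1],R.concatenate([Q,G]))
chain([(p+(a-p)*x,sl(min(1,1.3*x))) for x in [.5,1]],(p,Q))
# box rim
from scipy.optimize import minimize
rim=[]
for f in('c_top.npz','c_wbox.npz'):
    C=np.load(f);P=cloud(C,np.ones((420,560),bool))
    k=(P[:,2]>.037)&(P[:,2]<.053)&(np.hypot(P[:,0]-.505,P[:,1]-.13)<.1)&~((P[:,0]>.585)|((P[:,1]<.055)&(P[:,0]<.485)))
    Pr=P[k][:,:2]; print(f,len(Pr),Pr.min(0),Pr.max(0),cv2.minAreaRect((Pr*1000).astype(np.float32)))
    def cost(v):
        c,sn=np.cos(v[2]),np.sin(v[2]); d=Pr-v[:2]; x=d@[c,sn]; y=d@[-sn,c]
        X,Y=.072,.035  # wall centre lines
        e=np.minimum.reduce([np.maximum(abs(abs(x)-X),np.maximum(0,abs(y)-Y)),np.maximum(abs(abs(y)-Y),np.maximum(0,abs(x)-X)),np.maximum(abs(x+X-.034),np.maximum(0,abs(y)-Y))])
        return np.minimum(e,.008).mean()
    m=min((minimize(cost,[x,y,th],method='Nelder-Mead') for x in(.49,.505,.52) for y in(.11,.13,.15) for th in np.radians([-90,-96,-104])),key=lambda m:m.fun)
    v=m.x; print(m.fun,v[:2],np.degrees(v[2]),'slot',v[:2]-.055*np.array([np.cos(v[2]),np.sin(v[2])]))
E
```

```text
4.2 [ 0.5654 -0.0832  0.3181] [-0.1972 -0.0341  0.3181] [ 11.1519   8.6823  -5.8     -0.1371 -75.6728 -12.1669]
shift [-0.008 -0.252 -0.538] turn [ 0.15   0.001 -0.003]
shift [-0.007 -0.314 -0.505] turn [ 0.081  0.001 -0.001]
c_top.npz 246 [0.4677 0.0589] [0.5554 0.2116] ((512.029541015625, 136.42266845703125), (148.06484985351562, 74.1021957397461), 82.66079711914062)
0.0011050639356992374 [0.5117 0.136 ] -97.22448405998878 slot [0.5186 0.1905]
c_wbox.npz 1451 [0.4665 0.064 ] [0.5579 0.2141] ((512.53515625, 136.519775390625), (147.88519287109375, 74.31285858154297), 82.69197082519531)
0.0011283787659704919 [0.5116 0.1369] -97.28610841210293 slot [0.5186 0.1915]
```

Request:
send_rows:
  plan:
    - [[0,-0.12,-0.25],[0.07,0,0]]
    - [[-0.01,-0.25,-0.54],[0.15,0,0]]
    - [[-0.015,-0.4,-0.79],[0.21,0,0]]
    - [[-0.015,-0.565,-0.99],[0.23,0,0]]
    - [[-0.015,-0.565,-0.99],[0.23,0,0]]
  jaw: 0.6

```text
time_s: 4.7
tcp_pos: [0.6494, -0.2338, 0.3174]
eef_rot: [83.8, 89.7, 162.4]
contact_force: [-0.3, 0.5, -0.5]
gripper_width: 0.0704
```

```bash
python3 - <<'E'
from h import *
np.set_printoptions(precision=4,suppress=True)
s,p,Q=tcp(); print(s['time_s'],p,stand(p),s['contact_force'])
chain([(unstand([-.0515,.0695,.30]),G),(unstand([-.0515,.0695,.240]),G)],(p,Q))
c=r.capture('wrist'); save(c,'whook.png');np.savez('c_whook',**{k:c[k] for k in('color','range_z','mtx','pose')})
E
```

```text
4.7 [ 0.6494 -0.2338  0.3174] [-0.0662  0.0782  0.3174] [-0.3365  0.4543 -0.5324]
shift [ 0.116  0.057 -0.098] turn [ 0.     0.001 -0.008]
shift [0.4 0.  0. ] turn [0. 0. 0.]
```

View pics/whook.png

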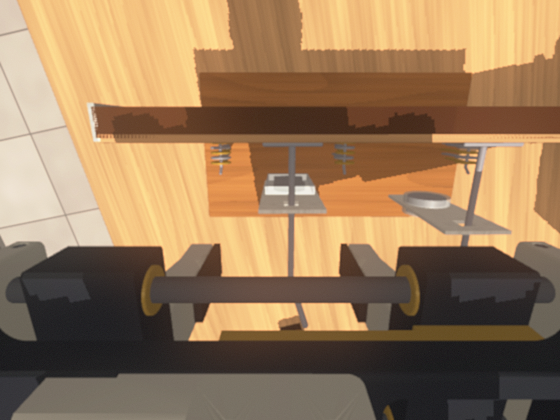

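The pack hangs square to the panel, directly between the open fingers (card at about (292,203)). I'll refine its centre from this close depth.

```bash
python3 - <<'E'
from h import *
np.set_printoptions(precision=4,suppress=True)
C=np.load('c_whook.npz');q=stand(cloud(C,np.ones((420,560),bool)))
k=(abs(q[:,1]-.07)<.04)&(q[:,0]<-.02)&(q[:,0]>-.09)
c=q[k&(q[:,2]>.246)&(q[:,2]<.262)]; print('top edge',len(c),np.median(c,0),np.percentile(c,[2,98],0))
c=q[k&(q[:,2]>.212)&(q[:,2]<.235)&(abs(q[:,1]-.07)>.005)]; print('front',len(c),np.percentile(c,[2,50,98],0))
w=q[(abs(q[:,1]-.07)<.015)&(q[:,2]>.232)&(q[:,2]<.248)&(((q[:,0]>-.04)&(q[:,0]<-.015))|((q[:,0]<-.06)&(q[:,0]>-.1)))]; print('wire',len(w),np.median(w,0))
E
```

```text
top edge 470 [-0.0501  0.0691  0.2542] [[-0.0524  0.0452  0.2467]
 [-0.0495  0.0928  0.256 ]]
front 327 [[-0.0504  0.0449  0.2122]
 [-0.0498  0.064   0.2235]
 [-0.0495  0.0929  0.2346]]
wire 523 [-0.0646  0.0692  0.2437]
```

Request:
send_rows:
  plan:
    - [[0.03,0.02,-0.03],[0,0,0]]
    - [[0.06,0.057,-0.06],[0,0,0]]
    - [[0.116,0.057,-0.098],[0,0,-0.008]]
    - [[0.116,0.057,-0.098],[0,0,-0.008]]
    - [[0.116,0.057,-0.098],[0,0,-0.008]]

```text
time_s: 5.25
tcp_pos: [0.6367, -0.2448, 0.3007]
eef_rot: [-26.8, 89.9, 51.8]
contact_force: [-0.1, 0.2, 0.1]
gripper_width: 0.0703
```

```bash
python3 - <<'E'
from h import *
np.set_printoptions(precision=4,suppress=True)
s,p,Q=tcp(); print(s['time_s'],p,stand(p),s['contact_force'])
chain([(unstand([-.0515,.0695,.24]),G)],(p,Q))
E
```

```text
5.25 [ 0.6367 -0.2448  0.3007] [-0.0529  0.0679  0.3007] [-0.0636  0.1632  0.0731]
shift [ 0.405 -0.01  -0.01 ] turn [0.002 0.002 0.001]
```

Request:
send_rows:
  plan:
    - [[0.12,-0.008,-0.01],[0,0,0]]
    - [[0.24,-0.008,-0.01],[0,0,0]]
    - [[0.34,-0.008,-0.01],[0,0,0]]
    - [[0.4,-0.008,-0.01],[0,0,0]]
    - [[0.4,-0.008,-0.01],[0,0,0]]

```text
time_s: 5.75
tcp_pos: [0.6372, -0.2463, 0.2396]
eef_rot: [47.5, 89.9, 126.1]
contact_force: [-0.2, 0.4, -0.3]
gripper_width: 0.0701
```

Request:
send_rows:
  plan:
    - [[0,0,0],[0,0,0]]
    - [[0,0,0],[0,0,0]]
    - [[0,0,0],[0,0,0]]
    - [[0,0,0],[0,0,0]]
    - [[0,0,0],[0,0,0]]
  jaw: 0.2
  force: 8

```text
time_s: 6.25
tcp_pos: [0.6373, -0.2463, 0.24]
eef_rot: [33.4, 89.9, 112.1]
contact_force: [0.0, 0.0, 0.2]
gripper_width: 0.0526
```

```bash
python3 - <<'E'
from h import *
np.set_printoptions(precision=4,suppress=True)
s,p,Q=tcp(); print(s['time_s'],p,stand(p),s['contact_force'],s['gripper_width'])
chain([(unstand([-.0515,.069,.24]),G)],(p,Q))
E
```

```text
6.25 [ 0.6373 -0.2463  0.24  ] [-0.0515  0.0688  0.24  ] [0.0119 0.0252 0.2282] 0.05258775782413052
shift [-0.    -0.002 -0.   ] turn [ 0.002  0.002 -0.001]
```

Request:
send_rows:
  plan:
    - [[0,0,0],[0,0,0]]
    - [[0,0,0],[0,0,0]]
    - [[0,0,0],[0,0,0]]
    - [[0,0,0],[0,0,0]]
    - [[0,0,0],[0,0,0]]
  jaw: 0
  force: 15

```text
time_s: 6.75
tcp_pos: [0.6373, -0.2463, 0.24]
eef_rot: [30.7, 89.9, 109.3]
contact_force: [-0.0, 0.5, -0.3]
gripper_width: 0.0495
```

Request:
send_rows:
  plan:
    - [[-0.008,0,0],[0,0,0]]
    - [[-0.015,0,0],[0,0,0]]
    - [[-0.022,0,0],[0,0,0]]
    - [[-0.03,0,0],[0,0,0]]
    - [[-0.03,0,0],[0,0,0]]

```text
time_s: 7.25
tcp_pos: [0.6374, -0.2464, 0.2447]
eef_rot: [20.8, 89.9, 99.4]
contact_force: [0.1, -0.3, -0.8]
gripper_width: 0.0497
```

```bash
python3 - <<'E'
from h import *
np.set_printoptions(precision=4,suppress=True)
s,p,Q=tcp(); print(s['time_s'],stand(p),s['contact_force'],s['moment'],s['gripper_width'])
c=r.capture('wrist');np.savez('c_w2',**{k:c[k] for k in('color','range_z','mtx','pose')})
q=stand(cloud(c,np.ones((420,560),bool)))
k=(abs(q[:,1]-.07)<.023)&(q[:,0]<-.02)&(q[:,0]>-.09)
e=q[k&(q[:,2]>.247)&(q[:,2]<.27)]; print('top edge',len(e),np.median(e,0),np.percentile(e,[2,98],0))
e=q[k&(q[:,2]>.19)&(q[:,2]<.21)]; print('shell',len(e),np.percentile(e,[2,50,98],0))
E
```

```text
7.25 [-0.0515  0.0688  0.2447] [ 0.1316 -0.2758 -0.7517] [ 0.0418 -0.0536  0.022 ] 0.04970511696073334
top edge 460 [-0.0499  0.0705  0.2502] [[-0.0506  0.0478  0.2471]
 [-0.0493  0.0921  0.2532]]
shell 574 [[-0.0498  0.0478  0.1906]
 [-0.0424  0.0725  0.201 ]
 [-0.0419  0.0922  0.2095]]
```

Grasped; the vertical reading (≈0.8 N) equals the pack's weight, so the hole floats free on the wire. I'll slide out along the wire while watching the force.

Request:
send_rows:
  plan:
    - [[0,0,0.04],[0,0,0]]
    - [[0,0,0.08],[0,0,0]]
    - [[0,0,0.12],[0,0,0]]
    - [[0,0,0.16],[0,0,0]]
    - [[0,0,0.2],[0,0,0]]

```text
time_s: 7.8
tcp_pos: [0.6434, -0.2162, 0.2447]
eef_rot: [22.2, 89.9, 100.8]
contact_force: [-0.9, 0.1, -1.0]
gripper_width: 0.0497
```

Request:
send_rows:
  plan:
    - [[0,0,0.04],[0,0,0]]
    - [[0,0,0.08],[0,0,0]]
    - [[0,0,0.12],[0,0,0]]
    - [[0,0,0.16],[0,0,0]]
    - [[0,0,0.18],[0,0,0]]

```text
time_s: 8.3
tcp_pos: [0.6488, -0.1891, 0.2447]
eef_rot: [23.6, 89.9, 102.2]
contact_force: [0.4, 1.0, -1.5]
gripper_width: 0.0496
```

```bash
python3 - <<'E'
from h import *
np.set_printoptions(precision=4,suppress=True)
s,p,Q=tcp(); print(s['time_s'],stand(p),s['contact_force'],s['moment'],s['gripper_width'])
c=r.capture('scene'); cv2.imwrite('pics/s3.png',cv2.resize(c['color'][120:230,70:220],None,fx=5,fy=5,interpolation=cv2.INTER_CUBIC)[:,:,::-1])
chain([(unstand([x,.069+.37*(x+.115),.2447-.70*(x+.115)]),G) for x in(-.115,-.125,-.135,-.145,-.155,-.17)],(p,Q))
E
```

```text
8.3 [-0.1099  0.0687  0.2447] [ 0.3859  0.9979 -1.4501] [ 0.0479 -0.0522  0.0346] 0.049601110747499434
shift [ 0.    -0.002  0.034] turn [ 0.003  0.002 -0.001]
shift [-0.047  0.025  0.067] turn [0. 0. 0.]
shift [-0.047  0.025  0.067] turn [0. 0. 0.]
shift [-0.047  0.025  0.067] turn [0. 0. 0.]
shift [-0.047  0.025  0.067] turn [0. 0. 0.]
shift [-0.07   0.037  0.1  ] turn [0. 0. 0.]
```

View pics/s3.png

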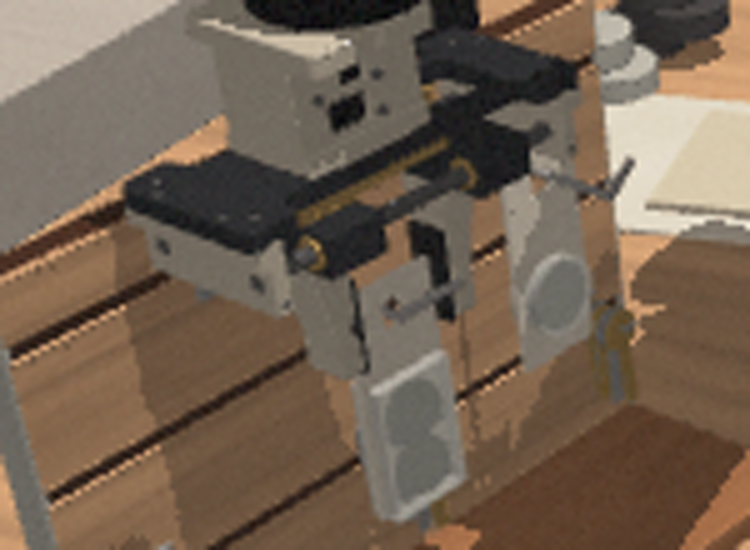

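The pack hangs upright in the grip at the bend, with the tip emerging from its hole (crop ~(395,305)) and rising to the right. Now I'll work up along the tip in small steps, checking force.

Request:
send_rows:
  plan:
    - [[-0.003,0,0.015],[0,0,0]]
    - [[-0.009,0.004,0.03],[0,0,0]]
    - [[-0.018,0.008,0.045],[0,0,0]]
    - [[-0.028,0.012,0.06],[0,0,0]]
    - [[-0.028,0.012,0.06],[0,0,0]]

```text
time_s: 8.85
tcp_pos: [0.6491, -0.1796, 0.2494]
eef_rot: [-5.4, 89.9, 73.3]
contact_force: [0.4, 0.2, -1.0]
gripper_width: 0.0498
```

```bash
cat > st.py <<'E'
from h import *
np.set_printoptions(precision=4,suppress=True)
s,p,Q=tcp(); q=stand(p); F=[r.get_state()['contact_force'] for _ in range(3)]
print(s['time_s'],q,'F stand',np.array([s['contact_force']@n,s['contact_force']@t,s['contact_force'][2]]),s['moment'],s['gripper_width'])
E
python3 st.py
```

```text
8.85 [-0.1193  0.067   0.2494] F stand [-0.2382  0.3416 -1.0031] [ 0.0852 -0.0368 -0.0804] 0.049785010290202214
```

Request:
send_rows:
  plan:
    - [[-0.01,0.006,0.017],[0,0,0]]
    - [[-0.02,0.012,0.034],[0,0,0]]
    - [[-0.03,0.018,0.05],[0,0,0]]
    - [[-0.04,0.025,0.067],[0,0,0]]
    - [[-0.04,0.025,0.067],[0,0,0]]

```text
time_s: 9.35
tcp_pos: [0.6474, -0.1686, 0.2558]
eef_rot: [-22.3, 89.9, 56.4]
contact_force: [0.3, -0.2, -1.1]
gripper_width: 0.0499
```

```bash
python3 st.py
```

```text
9.35 [-0.1297  0.0633  0.2558] F stand [ 0.1569  0.3124 -1.0558] [ 0.116  -0.0837  0.0016] 0.04988626311659101
```

Request:
send_rows:
  plan:
    - [[-0.012,0.006,0.017],[0,0,0]]
    - [[-0.024,0.012,0.034],[0,0,0]]
    - [[-0.035,0.018,0.05],[0,0,0]]
    - [[-0.047,0.025,0.067],[0,0,0]]
    - [[-0.047,0.025,0.067],[0,0,0]]

```text
time_s: 9.85
tcp_pos: [0.6458, -0.1577, 0.2633]
eef_rot: [-37.0, 89.9, 41.7]
contact_force: [0.1, 0.3, -0.6]
gripper_width: 0.0497
```

```bash
python3 st.py
```

```text
9.85 [-0.1401  0.0595  0.2633] F stand [-0.3315  0.0597 -0.5651] [ 0.1248 -0.1186  0.0182] 0.049662176556901416
```

Request:
send_rows:
  plan:
    - [[-0.011,0.006,0.017],[0,0,0]]
    - [[-0.022,0.012,0.034],[0,0,0]]
    - [[-0.033,0.018,0.05],[0,0,0]]
    - [[-0.044,0.025,0.067],[0,0,0]]
    - [[-0.044,0.025,0.067],[0,0,0]]

```text
time_s: 10.35
tcp_pos: [0.6442, -0.1468, 0.2703]
eef_rot: [-46.4, 89.9, 32.3]
contact_force: [1.2, 0.5, -0.5]
gripper_width: 0.0497
```

```bash
python3 st.py
```

```text
10.35 [-0.1505  0.0558  0.2703] F stand [-0.7077  1.0881 -0.4741] [ 0.0546 -0.0519  0.0418] 0.049735332302930514
```

Request:
send_rows:
  plan:
    - [[-0.01,0.006,0.02],[0,0,0]]
    - [[-0.02,0.012,0.04],[0,0,0]]
    - [[-0.03,0.018,0.08],[0,0,0]]
    - [[-0.03,0.018,0.13],[0,0,0]]
    - [[-0.03,0.018,0.16],[0,0,0]]

```text
time_s: 10.85
tcp_pos: [0.6464, -0.1218, 0.2749]
eef_rot: [-45.7, 89.8, 33.1]
contact_force: [0.2, 0.3, -1.1]
gripper_width: 0.0495
```

```bash
python3 st.py; python3 - <<'E'
from h import *
c=r.capture('scene'); cv2.imwrite('pics/s4.png',cv2.resize(c['color'][110:220,70:240],None,fx=4,fy=4,interpolation=cv2.INTER_CUBIC)[:,:,::-1])
E
```

```text
10.85 [-0.1753  0.053   0.2749] F stand [-0.2913  0.1346 -1.1194] [ 0.1037 -0.0804 -0.0249] 0.049451046718663745
```

View pics/s4.png

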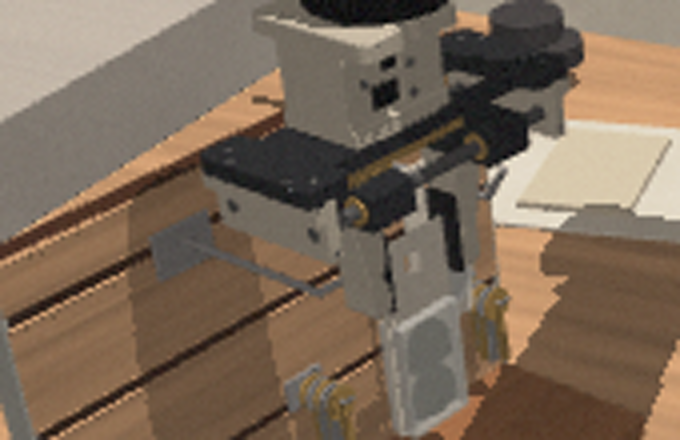

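The pack is clear of the hook, upright in the grip, and the hook is intact. Next I'll carry it to the box.

```bash
cat >> h.py <<'E'
SL=np.array([.5186,.191,0]); GB=tool([-np.cos(np.radians(-7.25)),-np.sin(np.radians(-7.25)),0])
E
python3 - <<'E'
from h import *
s,p,Q=tcp(); a=SL+[0,0,.26]
from scipy.spatial.transform import Slerp
sl=Slerp([0,1],R.concatenate([Q,GB]))
chain([(p+(a-p)*x,sl(x)) for x in [.36,.72,1]],(p,Q)); print(GB.as_matrix())
E
```

```text
shift [0.036 0.447 0.676] turn [-0.032  0.001  0.001]
shift [0.036 0.43  0.687] turn [-0.032  0.001  0.001]
shift [0.028 0.321 0.542] turn [-0.025  0.001  0.001]
[[ 0.         -0.99200495  0.12619897]
 [ 0.          0.12619897  0.99200495]
 [-1.          0.          0.        ]]
```

Request:
send_rows:
  plan:
    - [[0,0.03,0.06],[0,0,0]]
    - [[0.01,0.1,0.17],[-0.01,0,0]]
    - [[0.02,0.2,0.32],[-0.02,0,0]]
    - [[0.03,0.32,0.5],[-0.03,0,0]]
    - [[0.036,0.447,0.676],[-0.032,0,0]]

```text
time_s: 11.4
tcp_pos: [0.5997, -0.0077, 0.2691]
eef_rot: [-39.9, 89.9, 40.3]
contact_force: [-0.4, -0.1, -0.1]
gripper_width: 0.0498
```

Request:
send_rows:
  plan:
    - [[0,0.12,0.18],[0,0,0]]
    - [[0.01,0.22,0.34],[-0.01,0,0]]
    - [[0.02,0.32,0.5],[-0.02,0,0]]
    - [[0.03,0.4,0.63],[-0.03,0,0]]
    - [[0.036,0.43,0.69],[-0.032,0,0]]

```text
time_s: 11.9
tcp_pos: [0.5526, 0.1072, 0.264]
eef_rot: [-37.1, 89.8, 44.6]
contact_force: [0.4, -0.7, -0.7]
gripper_width: 0.0495
```

```bash
python3 st.py; python3 - <<'E'
from h import *
s,p,Q=tcp(); print(p)
chain([(SL+[0,0,.26],GB),(SL+[0,0,.17],GB)],(p,Q))
E
```

```text
11.9 [-0.3812 -0.0843  0.264 ] F stand [ 0.5802  0.564  -0.6869] [ 0.0704 -0.1762  0.013 ] 0.049499953139826934
[0.55264037 0.10717682 0.26395394]
shift [0.027 0.305 0.521] turn [-0.022  0.003  0.002]
shift [0.6 0.  0. ] turn [0. 0. 0.]
```

Request:
send_rows:
  plan:
    - [[0,0.08,0.13],[0,0,0]]
    - [[0.01,0.16,0.27],[-0.01,0,0]]
    - [[0.02,0.24,0.41],[-0.022,0,0]]
    - [[0.027,0.305,0.521],[-0.022,0.003,0.002]]
    - [[0.027,0.305,0.521],[-0.022,0.003,0.002]]

```text
time_s: 12.4
tcp_pos: [0.518, 0.1927, 0.2599]
eef_rot: [-36.1, 90.0, 46.8]
contact_force: [-0.6, -0.9, -0.5]
gripper_width: 0.0491
```

Request:
send_rows:
  plan:
    - [[0.08,0,0],[0,0,0]]
    - [[0.18,0,0],[0,0,0]]
    - [[0.28,0,0],[0,0,0]]
    - [[0.36,0,0],[0,0,0]]
    - [[0.38,0,0],[0,0,0]]

```text
time_s: 12.9
tcp_pos: [0.5174, 0.1915, 0.2009]
eef_rot: [131.0, 89.8, -146.2]
contact_force: [-0.1, -1.0, -1.2]
gripper_width: 0.0495
```

```bash
python3 - <<'E'
from h import *
np.set_printoptions(precision=4,suppress=True)
s,p,Q=tcp(); print(p,s['gripper_width'],s['contact_force'])
chain([(SL+[0,0,.16],GB)],(p,Q))
A=np.ones((420,560),bool); sx=GB.as_matrix()[:,2]; sy=-GB.as_matrix()[:,1]
for n_ in('scene','top'):
    c=r.capture(n_); P=cloud(c,A); d=P-SL; q=np.stack([-d@sx,d@sy,P[:,2]],1)
    k=(abs(q[:,0])<.04)&(abs(q[:,1])<.04)&(q[:,2]>.07)&(q[:,2]<.185); k2=k&(q[:,2]<.165)
    for lo in np.arange(.07,.17,.02):
        e=q[k2&(q[:,2]>=lo)&(q[:,2]<lo+.02)]
        if len(e)>5: print(n_,round(lo,2),len(e),np.percentile(e[:,:2],[3,50,97],0).ravel(),e[:,2].min())
    if n_=='scene': cv2.imwrite('pics/s5.png',cv2.resize(c['color'][130:290,230:400],None,fx=3.5,fy=3.5,interpolation=cv2.INTER_CUBIC)[:,:,::-1])
E
```

```text
[0.5174 0.1915 0.2009] 0.04951002829266649 [-0.0621 -0.9666 -1.1856]
shift [ 0.272 -0.009 -0.002] turn [ 0.001 -0.002 -0.003]
scene 0.09 65 [-0.0089 -0.0205 -0.0066  0.0176  0.0089  0.0246] 0.09501929231044948
scene 0.11 96 [-0.0087 -0.0214 -0.0066  0.0175  0.0099  0.0238] 0.11005701826545011
scene 0.13 102 [-0.009  -0.0218 -0.0064  0.0184  0.0079  0.0247] 0.13019855347653497
scene 0.15 85 [-0.0088 -0.0196 -0.0054  0.016   0.0092  0.0228] 0.15078404047125105
```

View pics/s5.png

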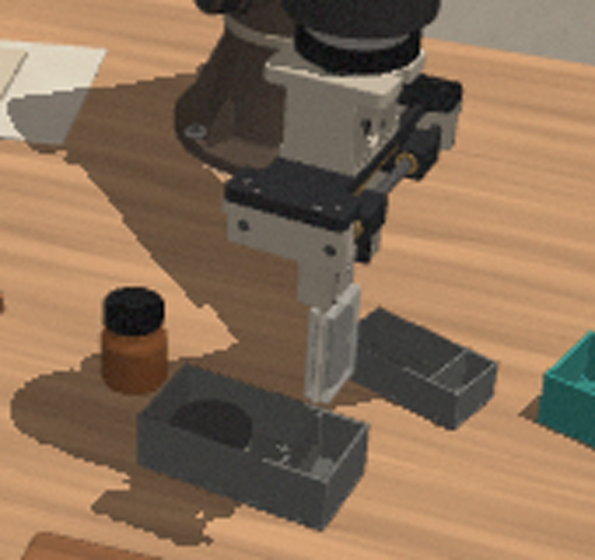

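The pack is upright and centred over the narrow compartment (shell ±9 mm about its middle), underside at 96 mm. Lowering.

Request:
send_rows:
  plan:
    - [[0.08,-0.005,0],[0,0,0]]
    - [[0.18,-0.005,0],[0,0,0]]
    - [[0.28,-0.005,0],[0,0,0]]
    - [[0.38,-0.005,0],[0,0,0]]
    - [[0.4,-0.005,0],[0,0,0]]

```text
time_s: 13.5
tcp_pos: [0.5179, 0.1914, 0.1405]
eef_rot: [132.7, 89.8, -144.5]
contact_force: [0.7, -0.5, -0.5]
gripper_width: 0.0495
```

```bash
python3 - <<'E'
from h import *
s,p,Q=tcp(); print(p,s['contact_force'])
chain([(SL+[0,0,.114],GB)],(p,Q))
E
```

```text
[0.51787816 0.19141589 0.14050071] [ 0.6883962  -0.51746636 -0.51299254]
shift [ 0.177 -0.006 -0.002] turn [ 0.001 -0.003 -0.003]
```

Request:
send_rows:
  plan:
    - [[0.04,-0.003,0],[0,0,0]]
    - [[0.08,-0.005,0],[0,0,0]]
    - [[0.12,-0.005,0],[0,0,0]]
    - [[0.16,-0.005,0],[0,0,0]]
    - [[0.18,-0.005,0],[0,0,0]]

```text
time_s: 14.0
tcp_pos: [0.5184, 0.1912, 0.113]
eef_rot: [132.1, 89.8, -145.1]
contact_force: [-0.7, -0.7, -0.8]
gripper_width: 0.0496
```

Request:
send_rows:
  plan:
    - [[0.004,0,0],[0,0,0]]
    - [[0.008,0,0],[0,0,0]]
    - [[0.012,0,0],[0,0,0]]
    - [[0.016,0,0],[0,0,0]]
    - [[0.02,0,0],[0,0,0]]

```text
time_s: 14.5
tcp_pos: [0.5185, 0.1912, 0.1101]
eef_rot: [131.9, 89.8, -145.3]
contact_force: [-0.3, 0.8, -0.1]
gripper_width: 0.05
```

```bash
python3 st.py
```

```text
14.5 [-0.4568 -0.1345  0.1101] F stand [-0.7477 -0.4634 -0.1403] [ 0.0982 -0.1063  0.0161] 0.050043883250393224
```

Request:
send_rows:
  plan:
    - [[0.004,0,0],[0,0,0]]
    - [[0.008,0,0],[0,0,0]]
    - [[0.012,0,0],[0,0,0]]
    - [[0.012,0,0],[0,0,0]]
    - [[0.012,0,0],[0,0,0]]

```text
time_s: 15.0
tcp_pos: [0.5186, 0.1913, 0.1087]
eef_rot: [134.3, 89.8, -142.9]
contact_force: [-2.3, -0.0, 5.8]
gripper_width: 0.0496
```

```bash
python3 st.py
```

```text
15.0 [-0.4569 -0.1344  0.1087] F stand [ 0.4878 -2.1969  5.8119] [0.0097 0.7025 0.037 ] 0.049593835067195974
```

The pack is on the floor (5.8 N up). I'll ease off half a millimetre, open and go straight up.

Request:
send_rows:
  plan:
    - [[-0.004,0,0],[0,0,0]]
    - [[-0.004,0,0],[0,0,0]]
    - [[-0.004,0,0],[0,0,0]]
    - [[-0.004,0,0],[0,0,0]]
    - [[-0.004,0,0],[0,0,0]]

```text
time_s: 15.5
tcp_pos: [0.5185, 0.1913, 0.1091]
eef_rot: [133.3, 89.8, -143.9]
contact_force: [-0.6, 0.5, -0.8]
gripper_width: 0.0495
```

Request:
send_rows:
  plan:
    - [[0,0,0],[0,0,0]]
    - [[0,0,0],[0,0,0]]
    - [[0,0,0],[0,0,0]]
    - [[0,0,0],[0,0,0]]
    - [[0,0,0],[0,0,0]]
  jaw: 0.5

```text
time_s: 16.0
tcp_pos: [0.5186, 0.1913, 0.1092]
eef_rot: [133.3, 89.8, -143.9]
contact_force: [-0.0, 0.8, 0.4]
gripper_width: 0.0657
```

Request:
send_rows:
  plan:
    - [[-0.05,0,0],[0,0,0]]
    - [[-0.15,0,0],[0,0,0]]
    - [[-0.3,0,0],[0,0,0]]
    - [[-0.5,0,0],[0,0,0]]
    - [[-0.7,0,0],[0,0,0]]

```text
time_s: 16.5
tcp_pos: [0.5187, 0.1913, 0.2157]
eef_rot: [136.0, 89.8, -141.2]
contact_force: [0.8, 0.1, -0.6]
gripper_width: 0.0662
```

Request:
send_rows:
  plan:
    - [[0,0,-0.2],[0,0,0]]
    - [[0,0,-0.4],[0,0,0]]
    - [[0,0,-0.6],[0,0,0]]
    - [[0,0,-0.6],[0,0,0]]
    - [[0,0,-0.6],[0,0,0]]

```text
time_s: 17.0
tcp_pos: [0.5076, 0.1016, 0.2167]
eef_rot: [141.1, 89.9, -136.2]
contact_force: [0.6, -0.2, -0.4]
gripper_width: 0.066
```

```bash
python3 st.py; python3 - <<'E'
from h import *
np.set_printoptions(precision=4,suppress=True)
A=np.ones((420,560),bool); sx=-GB.as_matrix()[:,2]; sy=-GB.as_matrix()[:,1]
for n_ in('scene','top'):
    c=r.capture(n_); P=cloud(c,A); d=P-SL; q=np.stack([d@sx,d@sy,P[:,2]],1)
    for lo in(.05,.07,.09,.11):
        e=q[(abs(q[:,0])<.03)&(abs(q[:,1])<.04)&(q[:,2]>=lo)&(q[:,2]<lo+.02)]
        if len(e)>5: print(n_,lo,len(e),np.percentile(e[:,:2],[3,50,97],0).ravel(),e[:,2].max())
    for x in('round_pack_mid','tin_mid','glue_jar_mid','brush_mid'):
        for e in r.find_in(c,x)[:1]: print(x,e['score'],e['uv'],world(c,e['uv']))
    if n_=='scene': cv2.imwrite('pics/s6.png',cv2.resize(c['color'][130:310,70:400],None,fx=2.4,fy=2.4,interpolation=cv2.INTER_CUBIC)[:,:,::-1])
E
```

```text
17.0 [-0.3668 -0.1273  0.2167] F stand [ 0.0297  0.6321 -0.4063] [ 0.112  -0.0077 -0.0221] 0.06604204193744355
scene 0.05 88 [-0.0085 -0.0176 -0.0066  0.0182  0.0087  0.0246] 0.06973371688535646
scene 0.07 103 [-0.008  -0.0224 -0.0004  0.0051  0.0092  0.0234] 0.0893029653261388
scene 0.09 60 [-0.0013 -0.0253  0.0001  0.0006  0.0027  0.0257] 0.10938065836643307
scene 0.11 53 [-0.0011 -0.0221  0.0005  0.0017  0.0027  0.0248] 0.12326515523173154
round_pack_mid 0.73 [178.5, 172.7] [ 0.5134 -0.1983  0.192 ]
tin_mid 0.6 [292.4, 246.6] [0.4912 0.1037 0.0298]
glue_jar_mid 0.77 [269.9, 228.1] [0.46   0.0288 0.0467]
brush_mid 0.82 [264.3, 298.3] [0.6959 0.1127 0.0356]
round_pack_mid 0.54 [385.0, 222.8] [ 0.4915 -0.1985  0.2299]
glue_jar_mid 0.69 [297.1, 241.1] [0.442  0.0128 0.0693]
brush_mid 0.94 [262.5, 158.7] [0.6849 0.1143 0.0395]
```

View pics/s6.png

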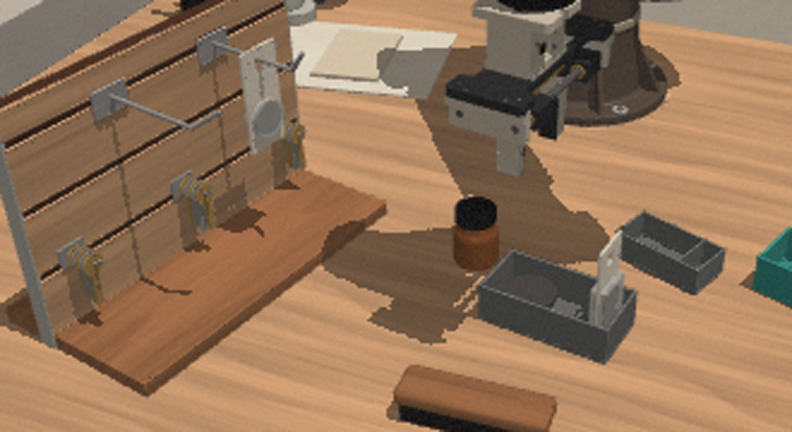

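The pack stands upright and centred in the narrow compartment (crop ~(607,280)), with its top at 123 mm. The round pack, tin, jar and brush are where they were. Handing in.

```bash
python3 -c "
from plant import r
print(r.close_job())"
```

```text
the job is handed in; nothing more can be done
None
```

The square-shell pack is standing in the narrow compartment of the larger grey job box, and the job was handed in at about 17 s; no verdict was reported.

- **Off the hook:** I gripped the card's side edges from above and raised it about 4.5 mm so the hole floated on the wire. I then slid it out and followed the bent tip, which I measured at about 34° rise and 20° lean. The wrist readings taken along the wire and tip stayed under about 2 N, including the pack's own weight.
- **Into the box:** I lowered it until it touched the floor. One reading was 5.8 N upward, so I eased off, opened the jaws and withdrew straight up.
- **Last checks:**
  - The pack is upright, with its top at 123 mm.
  - It sits within about 2 mm of the compartment's middle, with its width along it.
  - The arm is well clear.
  - The round pack, jar and brush came out within about a centimetre of their first positions, which is the networks' scatter. The tin shows in place in the scene picture, but the network did not report it in the last top view.

No check failed.

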